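Take the carrier block off the boom stand

ROBOT

A 6-joint arm with a two-finger parallel gripper is mounted at the origin on the work surface. World frame = base frame: x ahead of the robot, y to its left, z up, the work surface at z = 0. Lengths are in m, angles in rad, forces in N, time in s.
With the tool pointing down it reaches from about 0.375 to 0.9 m from the base axis. Payload 3.1 kg.
Tool frame: the origin (TCP) lies midway between the tips of the shut fingers; the grasp point (between the pads) lies 19 mm behind it (grip_depth is the distance from the TCP to the grasp point, in m); y points along the fingers, z is the direction in which the jaws open and shut, and the axes are right-handed (so a half turn about y gives the same grasp; the last joint's range is limited). The gripper opens to 85 mm and grips with 20 to 120 N. Pads are 22 mm wide; open, the fingers measure 114 mm over their backs; the gripper's body (76 mm by 85 mm) begins 54 mm behind the grasp point. The pads swing forward as they close: fully open they stand 13 mm farther back than shut.
Start: joints at [-1.442, 0.527, 1.433, -0, 1.181, -0.178], TCP at [0.189, -0.596, 0.231] pointing down, gripper open.
Joint ranges: [-3.08, 3.08], [-0.75, 2.2], [0.22, 2.44], [-1.43, 4.57], [0, 2.65], [-2.85, 2.85]. Speed limits (rad/s): [2.79, 2.79, 3.14, 3.14, 3.14, 3.14].

INTERFACE

Orientations are given as a unit quaternion [x, y, z, w].
In Python, from station import sense, snapshot, camera_model, sign_off, grip_depth gives the robot as it stands.
- The arm moves only by the tool play_rows, never from a script. Its argument "deltas" is a list of rows, each a list of 6 numbers: the shift along the tool's x, y, z in m, then the turn, a rotation vector about the tool's x, y, z in rad. A call has 1 to 12 rows; each row is the pose to reach, as a shift and turn from the pose commanded when the call began, along the tool's axes at that moment; what a row does not reach only later rows make up. A row lasts 1/10 s, in which the tool goes at most 50 mm and 8.59 degrees, less where a joint would pass 70% of its speed; a pose out of reach is approached as far as the arm can. A call with a gripper value outside its range is refused whole. "gripper" is the finger opening in m, from 0 to 0.0854, set as the call begins (left out, the last holds). The fingers move at their own pace and stop on an object; "force" is the grip in N (left out, the last holds). Time passes only in rows, so rows that repeat a pose let the fingers close. It gives the time, the measured TCP pose, the force and the opening at its end, in the units of the state.
- sense(): the state, without advancing time (a new reading comes with each control period).
- snapshot(name): name is "scene" or "top" or "wrist"; returns the picture (480x640x3 uint8, red, green, blue); there is no depth.
- camera_model(name): a dict with "fx", "fy", "cx", "cy" (pixels), "camera_from_world" (4x4, takes a point from world to camera coordinates). Camera axes: x right, y up, looking along -z (the intrinsics and any distortion apply to the point x, -y, -z); pixel columns grow to the right and rows downward; lengths in m; the calibration is good to about 2 mm. A picture is of the moment at which its call begins: read the wrist's pose just before it. camera_model takes no time and is no camera call; for the wrist camera it gives the pose at the moment of the call.
- sign_off(): hands the job in, once; it reports no verdict.
The state is a dict: "t": time; "q": joint angles; "qd": joint speeds; "tau": joint torques, N m; "tcp_pos": TCP position; "tool_rot": TCP orientation; "force": force on the tool from outside, world axes, zero at the start; "ft_torque": the same for the moment, N m; "finger_gap": opening from 0.0 (shut) to 1.0 (fully open).
Only numpy, scipy, OpenCV 4.12 (cv2) and the standard library are available. Lean on these libraries where they do the work, as an engineer would, in place of code of your own. Each camera call takes 0.05 s, during which the arm holds its last target.

TASK

Slide the square carrier block off the open end of the stand's bar and set it down gently in the shallow tray, flat and the same way up as it hung. Do not drop it, and leave the round collar on the bar where it is.

Things in the scene. Friction and masses are not known exactly. Their poses are not given: they have to be found in the camera images.
- stand: Fixed boom stand, left or right: cream-painted foot, steel post and a level round bar, 14 mm diameter, axis 130 mm above the bench, pointing roughly at the robot. Origin: on the bench under the bar; x runs along the bar to the post, z up. Open bar end at x = -80 mm, post axis at x = +87 mm (32 mm thick, 150 mm high); foot x = 45 to 155 mm, 120 mm wide, 14 mm high.
- carrier_center (a point): Centre of the square aluminium carrier block (0.1 to 0.2 kg): 36 mm long along the bar (x), 44 mm wide (y), 44 mm high (z, up), 22 mm round bore along x. Hangs loose on the bar, nearest the open end, centre 4 mm below the bar's axis; grip it from above across its width. It is off the bar when its centre is beyond stand x = -98 mm.
- collar_center (a point): Centre of the round aluminium collar hanging on the same bar between block and post: 38 mm outside diameter, 22 mm bore, 14 mm long along the bar (x). It stays where it is.
- tray: Shallow empty steel tray, fixed on the bench on the other side from the stand: 170 x 170 mm outside, 20 mm high, walls and floor 4 mm thick. Origin: centre of its underside; x and y along its sides, z up.
Mind the look-alikes: they are no part of the job. Leave any yellow look-alike of the part that bears carrier_center alone.

How it is judged:
By the outcome, as a careful person would: the job done as asked, in the order asked, and still so for the second after the job is handed in, with the robot touching nothing.
It also fails if it takes over 42 s, if anything falls off the work surface, if the arm or the gripper's body presses on something with over 40 N, if the wrist force passes 120 N, or if a joint passes its speed limit or range.

## Working session

There is one attempt and no reset: what is moved stays moved. The work goes in short steps, Python scripts to look and compute and a tool call to move; the robot and the scene stay as the last step left them, time stands still between calls to the robot, and variables do not carry over. Pictures are saved under pics/ and viewed, and the job is handed in when it is done.

Besides the shell and the picture viewer there is one more tool, called after "Emit:" as name([rows], argument=value, ...), one row to a line, values as JSON. play_rows: Moves the arm, as the interface text tells. Its arguments: {"type":"object","properties":{"deltas":{"type":"array"},"gripper":{"type":"number"},"force":{"type":"number"}},"required":["deltas"]}

```bash
mkdir -p pics; ls; python3 - <<'E'
from station import *
import cv2,numpy as np
s=sense();print(s['t'],s['tcp_pos'],s['tool_rot'],grip_depth if not callable(grip_depth) else grip_depth())
for n in ["scene","top","wrist"]:
    m=camera_model(n)
    print(n,{k:(np.round(v,4).tolist() if k!='x' else v) for k,v in m.items() if not isinstance(v,str)})
    cv2.imwrite(f"pics/{n}0.png",snapshot(n)[:,:,::-1])
E
```

```text
pics
0.0 [ 0.18870259 -0.59504107  0.23032562] [-0.10802555  0.69959974 -0.69800449  0.10807597] 0.0187
scene {'fx': 445.9452, 'fy': 445.9452, 'cx': 322.262, 'cy': 242.209, 'camera_from_world': [[-0.7199, 0.6941, -0.0046, 0.3933], [-0.5566, -0.5733, 0.6013, 0.2892], [0.4147, 0.4355, 0.799, -1.0419], [0.0, 0.0, 0.0, 1.0]]}
top {'fx': 525.7454, 'fy': 525.7454, 'cx': 321.8052, 'cy': 236.5928, 'camera_from_world': [[0.0144, -0.9998, 0.0154, 0.037], [0.9916, 0.0162, 0.128, -0.597], [-0.1282, 0.0134, 0.9917, -0.8719], [0.0, 0.0, 0.0, 1.0]]}
wrist {'fx': 352.5532, 'fy': 352.5532, 'cx': 319.3424, 'cy': 243.9403, 'camera_from_world': [[0.3007, -0.9537, -0.0022, -0.6259], [0.9082, 0.2871, -0.3044, 0.0383], [0.291, 0.0895, 0.9525, -0.3811], [0.0, 0.0, 0.0, 1.0]]}
```

View pics/scene0.png

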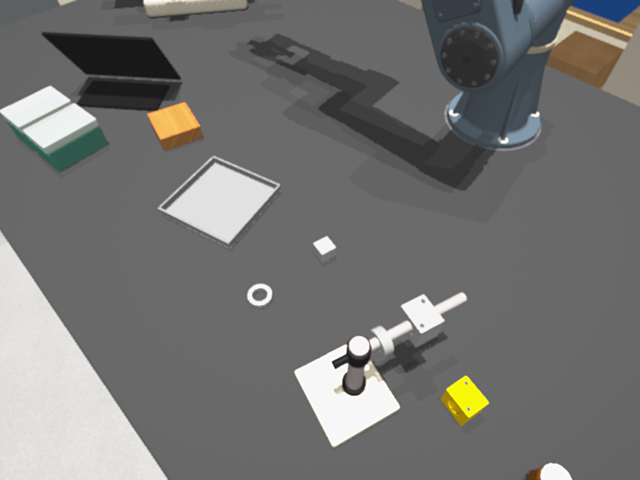

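View pics/top0.png

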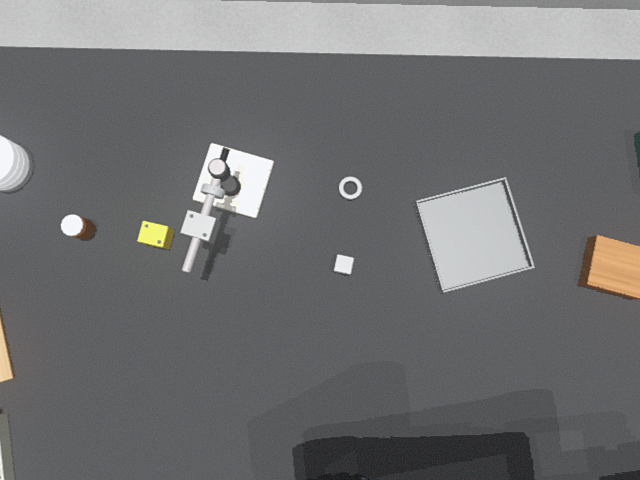

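View pics/wrist0.png

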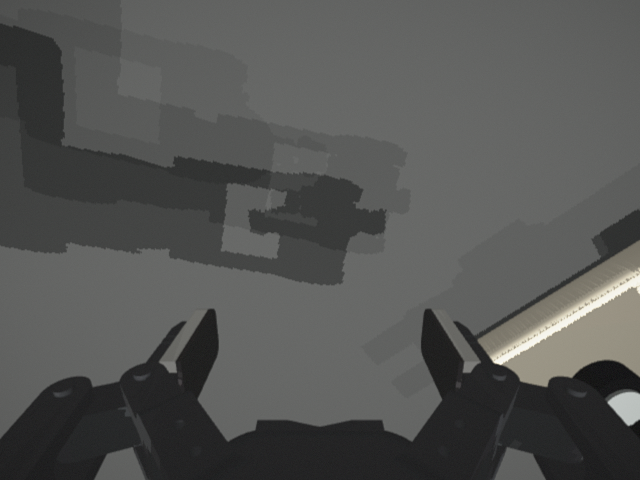

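The top view shows the bar running from (187,270) to the post at (218,168). The collar is at about (212,190) and the tray at about (475,235).

Things that could be mistaken for the carrier (top view):
- Aluminium block on the bar at (198,225): matches the description.
- Yellow block on the bench at (155,235): the look-alike.
- Small white cube at (344,265): too small.
- Ring at (350,188): wrong shape.

I choose the block on the bar and will check it in a close crop.

```bash
python3 - <<'E'
import cv2,numpy as np
a=cv2.imread('pics/top0.png')[130:290,130:290]; b=cv2.imread('pics/scene0.png')[280:400,330:490]
a=cv2.resize(a,(600,600),interpolation=cv2.INTER_CUBIC);cv2.imwrite('pics/c1.png',a)
cv2.imwrite('pics/c2.png',cv2.resize(b,(800,600),interpolation=cv2.INTER_CUBIC))
E
```

```text
(no output)
```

View pics/c1.png

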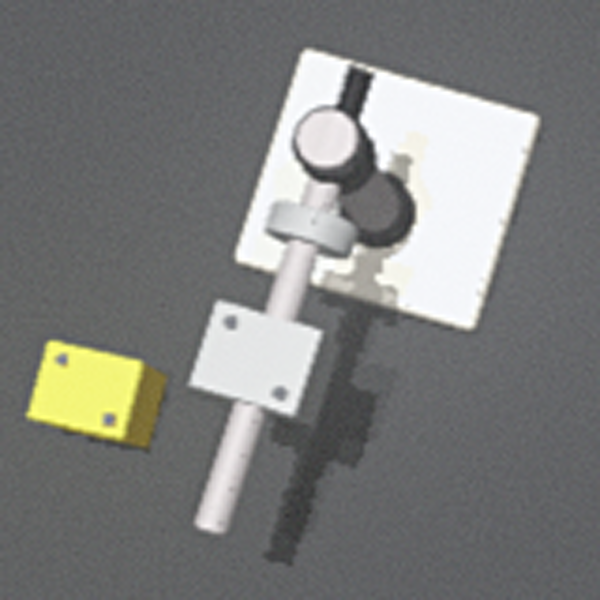

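View pics/c2.png

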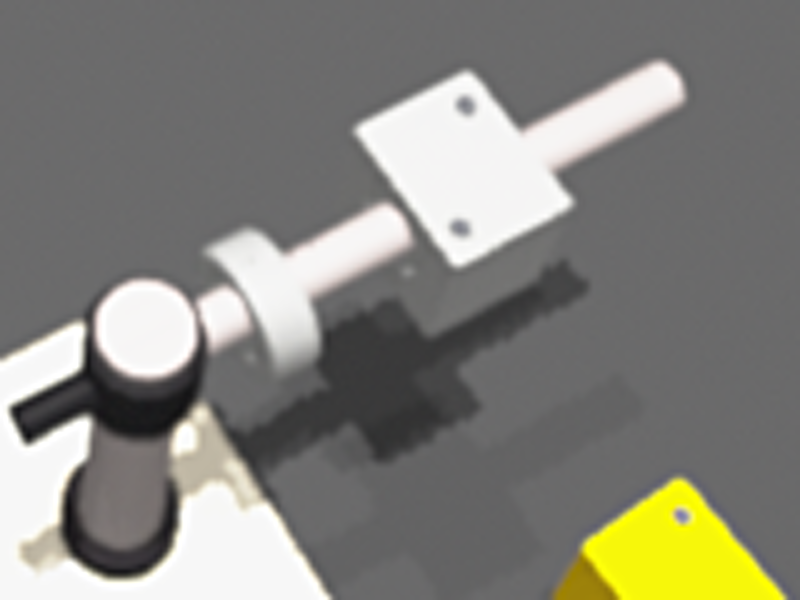

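The crops confirm a plain aluminium block with two dark dots on its top face, hanging loose between the collar and the open end. The yellow one is separate, on the bench.

```bash
cat > h.py <<'E'
import numpy as np
from station import *
def ray(n,u,v,m=None):
    m=m or camera_model(n);T=np.array(m['camera_from_world']);R=T[:3,:3];t=T[:3,3]
    d=np.array([(u-m['cx'])/m['fx'],-(v-m['cy'])/m['fy'],-1.]);return -R.T@t,R.T@d
def onz(n,u,v,z,m=None):
    c,d=ray(n,u,v,m);return c+d*(z-c[2])/d[2]
E
python3 - <<'E'
from h import *
m=camera_model('top');print(m.keys(), m.get('distortion',m.get('dist')))
f=lambda p:((p[0]+.5)/3.75-.5+130,(p[1]+.5)/3.75-.5+130)
g=lambda p:((p[0]+.5)/5-.5+330,(p[1]+.5)/5-.5+280)
C=np.array([onz('top',*f(p),.148) for p in [(218,300),(324,330),(294,418),(189,385)]])
D=np.array([onz('scene',*g(p),.148) for p in [(457,268),(355,130),(468,70),(574,203)]])
for X in(C,D):
    print(X.round(4),X.mean(0),np.linalg.norm(np.diff(X[[0,1,2,3,0]],axis=0),axis=1)); 
    y=(X[0]-X[1])+(X[3]-X[2]);print('yaw of width',np.degrees(np.arctan2(y[1],y[0])))
    y=(X[0]-X[3])+(X[1]-X[2]);print('yaw of length',np.degrees(np.arctan2(y[1],y[0])))
a=onz('top',*f((212,528)),.13);b=onz('top',*f((292,272)),.13);c=onz('top',*f((320,195)),.13);d=b-a;print('bar',a,b,np.degrees(np.arctan2(d[1],d[0])))
d=c-a;print(np.degrees(np.arctan2(d[1],d[0])))
a=onz('scene',*g((667,82)),.13);b=onz('scene',*g((310,275)),.13);d=b-a;print('bar sc',a,b,np.degrees(np.arctan2(d[1],d[0])))
print('collar',onz('top',*f((310,222)),.145))
T=np.array([onz('top',*p,.02) for p in [(416,201),(507,178),(534,267),(443,292)]])
S=np.array([onz('scene',*p,.02) for p in [(215,157),(160,207),(228,243),(280,187)]])
for X in(T,S):print(X.round(3),X.mean(0),np.linalg.norm(np.diff(X[[0,1,2,3,0]],axis=0),axis=1))
y=T[0]-T[1]+T[3]-T[2];print('tray yaw',np.degrees(np.arctan2(y[1],y[0])))
s=sense();from scipy.spatial.transform import Rotation as R
print(R.from_quat(s['tool_rot']).as_matrix().round(3))
E
```

```text
dict_keys(['fx', 'fy', 'cx', 'cy', 'camera_from_world']) None
[[0.6202 0.2525 0.148 ]
 [0.6086 0.2091 0.148 ]
 [0.5724 0.2197 0.148 ]
 [0.5852 0.2625 0.148 ]] [0.59660276 0.23595288 0.148     ] [0.04496559 0.03768672 0.04470147 0.03644763]
yaw of width 74.23797339633549
yaw of length -16.18606606568035
[[0.6204 0.255  0.148 ]
 [0.6087 0.2122 0.148 ]
 [0.5735 0.2214 0.148 ]
 [0.585  0.2644 0.148 ]] [0.59689839 0.23824124 0.148     ] [0.04435398 0.03641482 0.04452188 0.03667184]
yaw of width 74.88563701870166
yaw of length -14.730315167120358
bar [0.52865672 0.25492262 0.13      ] [0.63576284 0.22676191 0.13      ] -14.730998973011307
-15.355098571351556
bar sc [0.52694416 0.25703866 0.13      ] [0.64012384 0.22670833 0.13      ] -15.001851736168781
collar [0.65385368 0.21716175 0.145     ]
[[ 0.666 -0.121  0.02 ]
 [ 0.711 -0.286  0.02 ]
 [ 0.551 -0.329  0.02 ]
 [ 0.504 -0.167  0.02 ]] [ 0.60781614 -0.22598101  0.02      ] [0.17076935 0.16545517 0.16818265 0.16744275]
[[ 0.55  -0.321  0.02 ]
 [ 0.708 -0.28   0.02 ]
 [ 0.667 -0.119  0.02 ]
 [ 0.509 -0.16   0.02 ]] [ 0.60837134 -0.21991316  0.02      ] [0.16351675 0.16581927 0.16283073 0.16666327]
tray yaw 105.61805615171961
[[-0.953 -0.     0.302]
 [-0.302  0.002 -0.953]
 [-0.    -1.    -0.002]]
```

Both views agree: the carrier centre is at about (0.597, 0.237) and the bar yaw is −15°. The open bar end is at (0.528, 0.256) and the tray centre at (0.608, −0.223). I'm starting the transit now, with the tool z axis turning to +75°.

Emit:
play_rows([
  [-0.016,0,-0.017,0,-0.064,0],
  [-0.048,0,-0.05,0,-0.193,0],
  [-0.08,0,-0.084,0,-0.322,0],
  [-0.112,0,-0.117,0,-0.45,0],
  [-0.144,0,-0.151,0,-0.579,0],
  [-0.176,0,-0.184,0,-0.708,0],
  [-0.208,0,-0.218,0,-0.837,0],
  [-0.24,0,-0.251,0,-0.965,0],
  [-0.272,0,-0.285,0,-1.094,0],
  [-0.304,0,-0.318,0,-1.223,0],
  [-0.33,0,-0.345,0,-1.33,0],
  [-0.34,0,-0.355,0,-1.37,0],
], gripper=0.085)

```text
t: 1.35
tcp_pos: [0.406, -0.1514, 0.2312]
tool_rot: [-0.527, 0.472, -0.471, 0.527]
force: [0.0, -0.6, -0.7]
finger_gap: 0.996
```

```bash
cat >> h.py <<'E'
from scipy.spatial.transform import Rotation as Ro
def go(target,zyaw):
    s=sense();R=Ro.from_quat(s['tool_rot']).as_matrix();d=R.T@(np.array(target)-s['tcp_pos'])
    a=np.radians(zyaw);z=np.array([np.cos(a),np.sin(a),0]);y=np.array([0,0,-1.]);G=np.c_[np.cross(y,z),y,z]
    print('t',s['t'],'pos',s['tcp_pos'].round(4),'gap',s['finger_gap'],'F',np.round(s['force'],2),'delta',d.round(4),Ro.from_matrix(R.T@G).as_rotvec().round(4))
E
python3 -c "
from h import *
go((.597,.237,.21),75);print(sense()['q'])"
```

```text
t 1.35 pos [ 0.406  -0.1514  0.2312] gap 0.9956784356638616 F [ 0.03 -0.55 -0.71] delta [-0.3645  0.0216  0.2333] [-5.0000e-04 -1.1968e+00 -1.5000e-03]
[-6.16501050e-01  2.70805840e-01  1.89046606e+00  9.39381029e-04
  9.81576783e-01 -7.29265068e-01]
```

Emit:
play_rows([
  [-0.018,0,0.0115,0,-0.06,0],
  [-0.054,0.002,0.0345,0,-0.18,0],
  [-0.09,0.004,0.0575,0,-0.3,0],
  [-0.126,0.006,0.0805,0,-0.42,0],
  [-0.162,0.009,0.1035,0,-0.54,0],
  [-0.198,0.011,0.1265,0,-0.66,0],
  [-0.234,0.013,0.1495,0,-0.78,0],
  [-0.27,0.016,0.1725,0,-0.9,0],
  [-0.306,0.018,0.1955,0,-1.02,0],
  [-0.342,0.02,0.2185,0,-1.13,0],
  [-0.36,0.021,0.2305,0,-1.185,0],
  [-0.3645,0.0215,0.2333,0,-1.197,0],
])

```text
t: 2.55
tcp_pos: [0.5996, 0.2349, 0.2091]
tool_rot: [-0.701, 0.093, -0.093, 0.701]
force: [0.7, -0.0, -0.5]
finger_gap: 0.992
```

```bash
python3 -c "
from h import *
import cv2
go((.597,.237,.107),75);print(sense()['q'])
m=camera_model('wrist');np.save('m1.npy',m,allow_pickle=True)
cv2.imwrite('pics/w1.png',snapshot('wrist')[:,:,::-1])"
```

```text
t 2.55 pos [0.5996 0.2349 0.2091] gap 0.9921677920136425 F [ 0.66 -0.02 -0.48] delta [-0.0031  0.1021  0.0013] [-0.0004 -0.0025  0.0001]
[ 1.99929982e-01  5.77144075e-01  1.40492318e+00  3.73475000e-04
  1.15926862e+00 -1.10668813e+00]
```

View pics/w1.png

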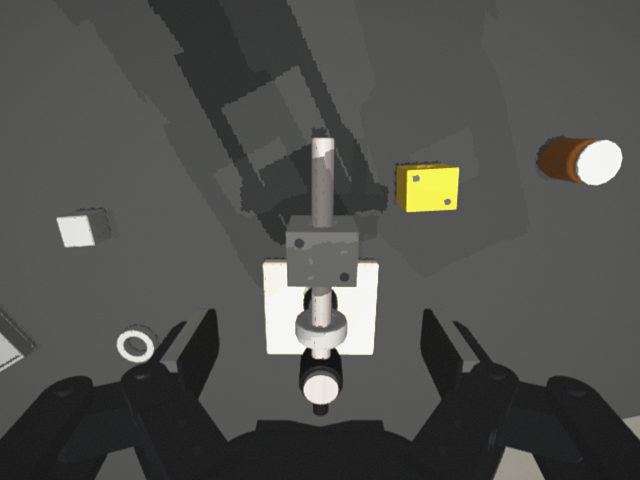

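```bash
python3 - <<'E'
import cv2
a=cv2.imread('pics/w1.png')[120:300,250:400];cv2.imwrite('pics/w1c.png',cv2.convertScaleAbs(cv2.resize(a,None,fx=3.3333,fy=3.3333,interpolation=cv2.INTER_CUBIC),alpha=1.5))
E
```

```text
(no output)
```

View pics/w1c.png

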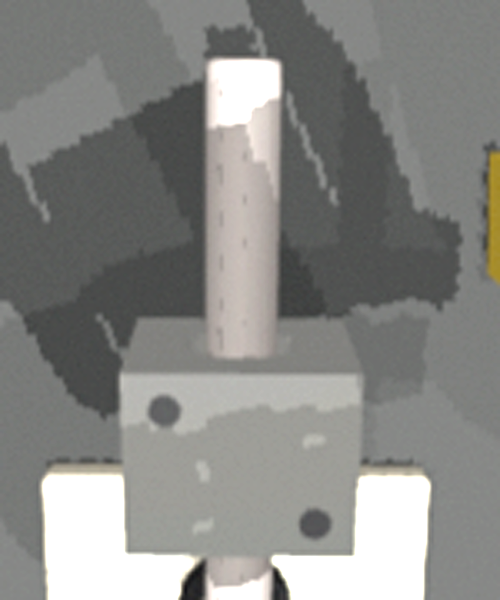

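```bash
python3 - <<'E'
from h import *
m=np.load('m1.npy',allow_pickle=True).item()
f=lambda p:((p[0]+.5)/3.3333-.5+250,(p[1]+.5)/3.3333-.5+120)
X=np.array([onz('w',*f(p),.148,m) for p in [(121,374),(361,374),(354,553),(127,553)]])
print(X.round(4),X.mean(0),np.linalg.norm(np.diff(X[[0,1,2,3,0]],axis=0),axis=1))
a=onz('w',*f((244,59)),.13,m);b=onz('w',*f((242,355)),.13,m);d=b-a;print(a,b,np.degrees(np.arctan2(d[1],d[0])))
go((*X.mean(0)[:2],.109),75);
E
```

```text
[[0.5758 0.2189 0.148 ]
 [0.5872 0.2606 0.148 ]
 [0.6211 0.2513 0.148 ]
 [0.6098 0.2098 0.148 ]] [0.5984681  0.23514885 0.148     ] [0.04325824 0.03521718 0.04299191 0.03521071]
[0.52947255 0.25451861 0.13      ] [0.58277324 0.2397796  0.13      ] -15.457491830516103
t 2.6 pos [0.5992 0.2341 0.209 ] gap 0.9960538770970587 F [0.5  0.07 0.71] delta [-0.001   0.1     0.0009] [ 0.0001 -0.0037 -0.0005]
```

Emit:
play_rows([
  [-0.001,0.01,0.001,0,-0.003,0],
  [-0.002,0.03,0.001,0,-0.003,0],
  [-0.002,0.05,0.001,0,-0.003,0],
  [-0.002,0.068,0.001,0,-0.003,0],
  [-0.002,0.082,0.001,0,-0.003,0],
  [-0.002,0.092,0.001,0,-0.003,0],
  [-0.002,0.097,0.001,0,-0.003,0],
  [-0.002,0.099,0.001,0,-0.003,0],
  [-0.002,0.099,0.001,0,-0.003,0],
])

```text
t: 3.5
tcp_pos: [0.5977, 0.2339, 0.1111]
tool_rot: [-0.701, 0.093, -0.094, 0.701]
force: [-0.3, -0.1, 0.1]
finger_gap: 0.995
```

Emit:
play_rows([
  [0,0,0,0,0,0],
  [0,0,0,0,0,0],
  [0,0,0,0,0,0],
  [0,0,0,0,0,0],
  [0,0,0,0,0,0],
  [0,0,0,0,0,0],
], gripper=0.05, force=30)

```text
t: 4.1
tcp_pos: [0.5975, 0.234, 0.1109]
tool_rot: [-0.701, 0.093, -0.093, 0.701]
force: [-0.1, 0.3, -0.2]
finger_gap: 0.586
```

```bash
python3 -c "
from h import *
import cv2
go((.598,.236,.109),75)
for n in ['wrist','scene']: cv2.imwrite('pics/%s2.png'%n,snapshot(n)[:,:,::-1])
a=cv2.imread('pics/wrist2.png');b=cv2.imread('pics/scene2.png')[240:400,310:510]
cv2.imwrite('pics/s2.png',np.vstack([cv2.resize(a,(400,300)),cv2.resize(b,(400,300))]))"
```

```text
t 4.1 pos [0.5975 0.234  0.1109] gap 0.5855431380821008 F [-0.07  0.32 -0.2 ] delta [-0.      0.0019  0.0021] [-0.     -0.0029  0.0001]
```

View pics/s2.png

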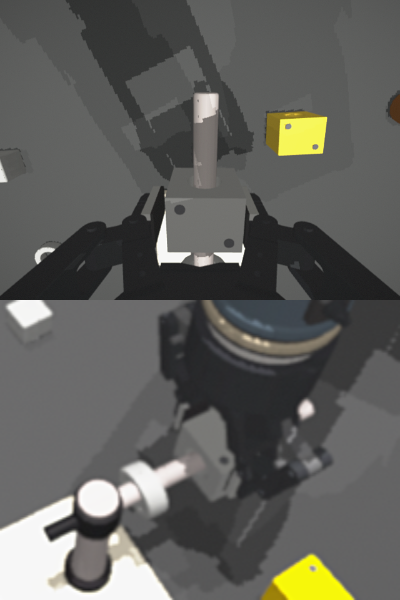

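The block sits between the pads, slightly right of centre (about 2 mm in +z). The view matches the computed delta, so I'll centre it and close.

Emit:
play_rows([
  [0,0.001,0.001,0,-0.003,0],
  [0,0.001,0.002,0,-0.003,0],
  [0,0.001,0.002,0,-0.003,0],
  [0,0.001,0.002,0,-0.003,0],
  [0,0.001,0.002,0,-0.003,0],
  [0,0.001,0.002,0,-0.003,0],
  [0,0.001,0.002,0,-0.003,0],
], gripper=0.03, force=35)

```text
t: 4.9
tcp_pos: [0.5985, 0.2359, 0.1108]
tool_rot: [-0.701, 0.092, -0.093, 0.701]
force: [-1.0, 0.2, 6.3]
finger_gap: 0.51
```

```bash
python3 -c "
from h import *
import cv2
go((.598,.236,.109),75)
for n in ['wrist']: cv2.imwrite('pics/%s3.png'%n,snapshot(n)[:,:,::-1])"
```

```text
t 4.9 pos [0.5985 0.2359 0.1108] gap 0.509955590100632 F [-1.03  0.2   6.32] delta [-0.0005  0.0018 -0.0001] [-0.0005 -0.      0.0012]
```

View pics/wrist3.png

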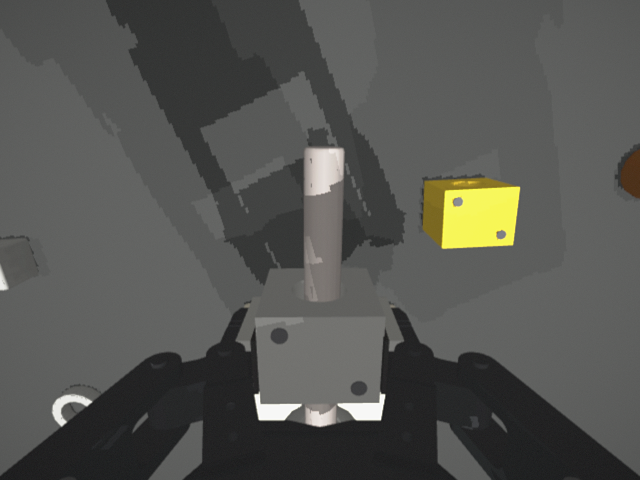

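The block is gripped at an opening of 43.5 mm, with 6 N pressing down on the bar. I'll lift 4 mm to centre the bore.

Emit:
play_rows([
  [0,-0.001,0,0,0,0],
  [0,-0.002,0,0,0,0],
  [0,-0.003,0,0,0,0],
  [0,-0.004,0,0,0,0],
  [0,-0.004,0,0,0,0],
  [0,-0.004,0,0,0,0],
])

```text
t: 5.55
tcp_pos: [0.5979, 0.2359, 0.1136]
tool_rot: [0.701, -0.092, 0.092, -0.701]
force: [0.4, -0.2, -1.1]
finger_gap: 0.513
```

```bash
python3 -c "
from h import *
import cv2
s=sense();print(s['ft_torque'])
go((.598,.236,.109),75)
a=snapshot('wrist')[100:460,180:460,::-1]; cv2.imwrite('pics/w4.png',cv2.convertScaleAbs(cv2.resize(a,None,fx=1.65,fy=1.65),alpha=1.5))"
```

```text
[ 0.05015144 -0.00556198  0.01069014]
t 5.55 pos [0.5979 0.2359 0.1136] gap 0.5125906317826837 F [ 0.43 -0.24 -1.1 ] delta [0.0001 0.0046 0.0002] [ 0.0002  0.0001 -0.0003]
```

View pics/w4.png

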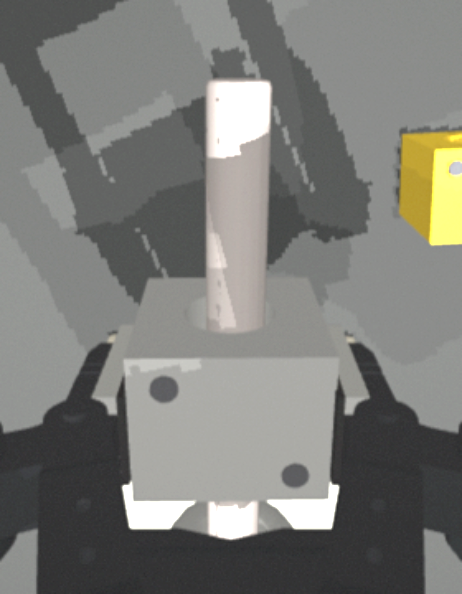

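The block hangs free at about 1.1 N. The bar is about 1.5 mm right of the bore centre, so I'll correct by +1 mm and slide halfway.

Emit:
play_rows([
  [0,0,0.001,0,0,0],
  [-0.003,0,0.001,0,0,0],
  [-0.009,0,0.001,0,0,0],
  [-0.016,0,0.001,0,0,0],
  [-0.023,0,0.001,0,0,0],
  [-0.03,0,0.001,0,0,0],
  [-0.037,0,0.001,0,0,0],
  [-0.044,0,0.001,0,0,0],
  [-0.048,0,0.001,0,0,0],
  [-0.05,0,0.001,0,0,0],
  [-0.05,0,0.001,0,0,0],
])

```text
t: 6.7
tcp_pos: [0.5498, 0.2499, 0.1139]
tool_rot: [-0.701, 0.092, -0.092, 0.701]
force: [-0.2, 0.1, -3.1]
finger_gap: 0.511
```

```bash
python3 -c "
from h import *
import cv2
s=sense();print(s['ft_torque'])
go((.598,.236,.109),75)
a=snapshot('wrist')[100:460,180:460,::-1]; cv2.imwrite('pics/w5.png',cv2.convertScaleAbs(cv2.resize(a,None,fx=1.65,fy=1.65),alpha=1.5))"
```

```text
[0.02544429 0.03215173 0.01302635]
t 6.7 pos [0.5498 0.2499 0.1139] gap 0.5108097225473875 F [-0.18  0.09 -3.07] delta [ 0.0502  0.0049 -0.0009] [-0.      0.0002  0.0001]
```

View pics/w5.png

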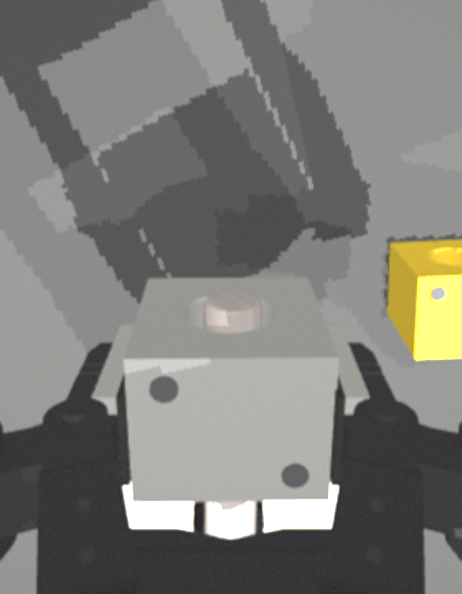

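The bar is well centred laterally. Vertical force reads −3.1 N, possibly a light touch at the bottom of the bore, so I'll lower by 1 mm and continue off.

Emit:
play_rows([
  [0,0.001,0,0,0,0],
  [-0.001,0.001,0,0,0,0],
  [-0.006,0.001,0,0,0,0],
])

```text
t: 7.05
tcp_pos: [0.5448, 0.2512, 0.1128]
tool_rot: [-0.701, 0.092, -0.093, 0.701]
force: [-0.4, -0.1, -1.0]
finger_gap: 0.511
```

Emit:
play_rows([
  [-0.005,0,0,0,0,0],
  [-0.012,0,0,0,0,0],
  [-0.019,0,0,0,0,0],
  [-0.026,0,0,0,0,0],
  [-0.033,0,0,0,0,0],
  [-0.04,0,0,0,0,0],
  [-0.048,0,0,0,0,0],
  [-0.056,0,0,0,0,0],
  [-0.062,0,0,0,0,0],
  [-0.065,0,0,0,0,0],
  [-0.065,0,0,0,0,0],
])

```text
t: 8.15
tcp_pos: [0.4809, 0.2683, 0.1128]
tool_rot: [0.701, -0.092, 0.092, -0.701]
force: [-0.1, 0.3, -0.7]
finger_gap: 0.511
```

```bash
python3 -c "
from h import *
import cv2
s=sense();print(s['q'])
go((.50,.2,.2),75)
a=snapshot('wrist')[:,:,::-1];b=snapshot('top')[100:340,100:340,::-1];cv2.imwrite('pics/w6.png',np.hstack([cv2.resize(a,(400,300)),cv2.resize(b,(300,300))]))"
```

```text
[ 3.05923229e-01  5.97813207e-01  1.72396083e+00 -5.20613048e-06
  8.20092332e-01 -1.00349597e+00]
t 8.15 pos [0.4809 0.2683 0.1128] gap 0.5111609543683905 F [-0.08  0.28 -0.67] delta [ 0.0361 -0.0872 -0.061 ] [ 0.0002  0.0004 -0.0002]
```

View pics/w6.png

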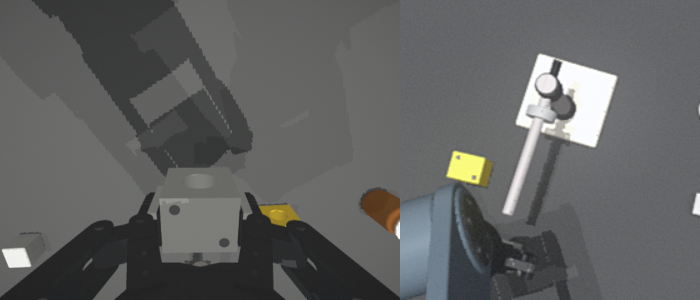

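The block is off the bar, at about stand x = −129 mm, and the collar is unmoved. Next I lift and carry it to the tray.

Emit:
play_rows([
  [-0.002,-0.01,0,0,0,0],
  [-0.002,-0.03,0,0,0,0],
  [0,-0.05,-0.01,0,0.03,0],
  [0.01,-0.07,-0.03,0,0.08,0],
  [0.025,-0.085,-0.055,0,0.15,0],
  [0.043,-0.087,-0.085,0,0.22,0],
  [0.061,-0.087,-0.115,0,0.29,0],
  [0.08,-0.087,-0.147,0,0.36,0],
  [0.099,-0.087,-0.179,0,0.43,0],
  [0.117,-0.087,-0.209,0,0.5,0],
  [0.128,-0.087,-0.228,0,0.55,0],
  [0.132,-0.087,-0.235,0,0.56,0],
])

```text
t: 9.45
tcp_pos: [0.5492, 0.0045, 0.2006]
tool_rot: [-0.648, 0.283, -0.284, 0.648]
force: [0.3, 0.6, -2.6]
finger_gap: 0.508
```

```bash
python3 -c "
from h import *
go((.608,-.223,.12),15.6)"
```

```text
t 9.45 pos [0.5492 0.0045 0.2006] gap 0.5078554876889869 F [ 0.33  0.6  -2.64] delta [ 0.207   0.0809 -0.1112] [-0.0013  0.4732  0.0016]
```

Emit:
play_rows([
  [0.01,0,-0.005,0,0.02,0],
  [0.03,0,-0.016,0,0.07,0],
  [0.055,0,-0.03,0,0.125,0],
  [0.08,0.005,-0.043,0,0.18,0],
  [0.105,0.01,-0.056,0,0.24,0],
  [0.13,0.02,-0.07,0,0.3,0],
  [0.155,0.035,-0.083,0,0.355,0],
  [0.178,0.05,-0.096,0,0.41,0],
  [0.196,0.065,-0.105,0,0.45,0],
  [0.204,0.075,-0.11,0,0.47,0],
  [0.207,0.08,-0.111,0,0.473,0],
  [0.207,0.081,-0.111,0,0.473,0],
])

```text
t: 10.65
tcp_pos: [0.6072, -0.2191, 0.1182]
tool_rot: [-0.564, 0.427, -0.425, 0.564]
force: [-0.5, 0.4, -1.6]
finger_gap: 0.514
```

```bash
python3 -c "
from h import *
import cv2
go((.608,-.223,.03),15.6)
a=snapshot('wrist')[:,:,::-1];b=snapshot('scene')[100:300,100:367,::-1];cv2.imwrite('pics/w7.png',np.hstack([cv2.resize(a,(400,300)),cv2.resize(b,(400,300))]))"
```

```text
t 10.65 pos [ 0.6072 -0.2191  0.1182] gap 0.5144959438394145 F [-0.46  0.45 -1.59] delta [ 0.0041  0.0882 -0.0002] [ 0.0011  0.0047 -0.0017]
```

View pics/w7.png

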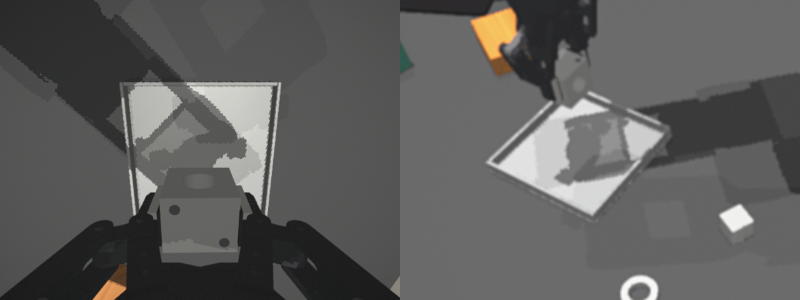

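The block is level, over the tray and aligned with it. I'm descending.

Emit:
play_rows([
  [0.001,0.005,0,0,0.002,0],
  [0.002,0.02,0,0,0.004,0],
  [0.003,0.037,0,0,0.004,0],
  [0.003,0.054,0,0,0.004,0],
  [0.003,0.07,0,0,0.004,0],
  [0.003,0.083,0,0,0.004,0],
  [0.003,0.092,0,0,0.004,0],
  [0.003,0.098,0,0,0.004,0],
  [0.003,0.1,0,0,0.004,0],
  [0.003,0.1,0,0,0.004,0],
])

```text
t: 11.75
tcp_pos: [0.6087, -0.2231, 0.0189]
tool_rot: [-0.563, 0.427, -0.428, 0.563]
force: [0.4, 0.2, -1.7]
finger_gap: 0.512
```

Emit:
play_rows([
  [0,0.001,0,0,0,0],
  [0,0.002,0,0,0,0],
  [0,0.003,0,0,0,0],
  [0,0.004,0,0,0,0],
  [0,0.005,0,0,0,0],
  [0,0.005,0,0,0,0],
])

```text
t: 12.35
tcp_pos: [0.6084, -0.223, 0.0137]
tool_rot: [0.563, -0.428, 0.427, -0.563]
force: [0.6, -0.2, -2.4]
finger_gap: 0.512
```

Emit:
play_rows([
  [0,0.0005,0,0,0,0],
  [0,0.001,0,0,0,0],
  [0,0.001,0,0,0,0],
])

```text
t: 12.65
tcp_pos: [0.6085, -0.223, 0.0127]
tool_rot: [0.563, -0.428, 0.428, -0.563]
force: [0.1, -0.4, -1.9]
finger_gap: 0.505
```

Emit:
play_rows([
  [0,0.0005,0,0,0,0],
  [0,0.001,0,0,0,0],
  [0,0.001,0,0,0,0],
])

```text
t: 12.95
tcp_pos: [0.6084, -0.223, 0.0117]
tool_rot: [0.563, -0.428, 0.428, -0.563]
force: [0.0, 0.1, -2.2]
finger_gap: 0.507
```

Emit:
play_rows([
  [0,0.0005,0,0,0,0],
  [0,0.001,0,0,0,0],
  [0,0.001,0,0,0,0],
])

```text
t: 13.25
tcp_pos: [0.6086, -0.2231, 0.0113]
tool_rot: [-0.563, 0.428, -0.428, 0.563]
force: [-1.8, 0.2, 2.0]
finger_gap: 0.512
```

```bash
python3 -c "
from h import *
import cv2
go((.608,-.223,.03),15.6)
a=snapshot('wrist')[200:480,180:460,::-1];b=snapshot('scene')[120:270,150:300,::-1];cv2.imwrite('pics/w8.png',np.hstack([cv2.resize(a,(400,400)),cv2.resize(b,(400,400))]))"
```

```text
t 13.25 pos [ 0.6086 -0.2231  0.0113] gap 0.5116199688688873 F [-1.76  0.24  2.01] delta [-0.0002 -0.0187 -0.0005] [-0.0002 -0.0002  0.0002]
```

View pics/w8.png

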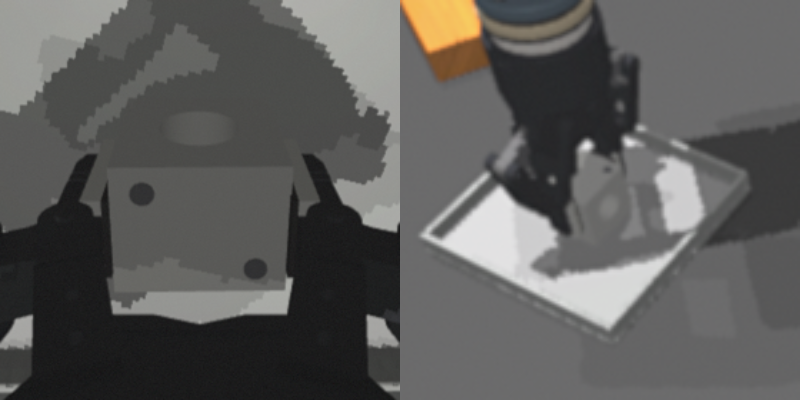

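Contact came at the predicted height: +2 N at TCP z = 0.0113. I'll seat it 0.5 mm more, then open gently.

Emit:
play_rows([
  [0,0.0005,0,0,0,0],
  [0,0.0005,0,0,0,0],
  [0,0.0005,0,0,0,0],
], force=20)

```text
t: 13.65
tcp_pos: [0.6085, -0.2231, 0.0112]
tool_rot: [0.563, -0.427, 0.428, -0.563]
force: [-1.4, 1.5, 6.8]
finger_gap: 0.513
```

Emit:
play_rows([
  [0,0,0,0,0,0],
  [0,0,0,0,0,0],
  [0,0,0,0,0,0],
  [0,0,0,0,0,0],
  [0,0,0,0,0,0],
], gripper=0.065)

```text
t: 14.15
tcp_pos: [0.6085, -0.223, 0.0101]
tool_rot: [0.563, -0.428, 0.428, -0.563]
force: [-0.4, 0.1, -0.3]
finger_gap: 0.762
```

```bash
python3 -c "
from h import *
import cv2
go((.608,-.223,.03),15.6)
a=snapshot('wrist')[:,:,::-1];cv2.imwrite('pics/w9.png',a)"
```

```text
t 14.15 pos [ 0.6085 -0.223   0.0101] gap 0.7615773152514381 F [-0.37  0.08 -0.3 ] delta [-0.0002 -0.0199 -0.0005] [ 0.0001 -0.0003 -0.0002]
```

View pics/w9.png

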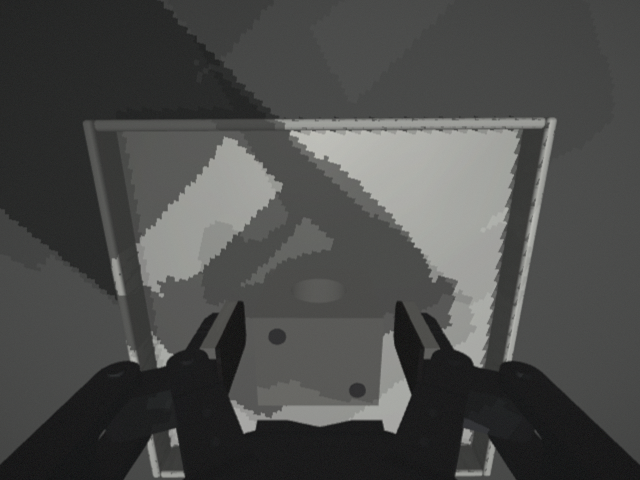

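The fingers are clear on both sides and the block sits flat in the middle of the tray. I'm retreating straight up.

Emit:
play_rows([
  [0,-0.005,0,0,0,0],
  [0,-0.015,0,0,0,0],
  [0,-0.03,0,0,0,0],
  [0,-0.05,0,0,0,0],
  [0,-0.075,0,0,0,0],
  [0,-0.1,0,0,0,0],
  [0,-0.125,0,0,0,0],
  [0,-0.145,0,0,0,0],
  [0,-0.155,0,0,0,0],
  [0,-0.16,0,0,0,0],
  [0,-0.16,0,0,0,0],
])

```text
t: 15.3
tcp_pos: [0.6086, -0.2231, 0.1711]
tool_rot: [-0.563, 0.427, -0.428, 0.563]
force: [-0.2, -0.4, -0.3]
finger_gap: 0.761
```

```bash
python3 -c "
from h import *
import cv2
go((.608,-.223,.03),15.6)
a=snapshot('wrist')[:,:,::-1];b=snapshot('top')[100:340,100:580,::-1];c=snapshot('scene')[:,:,::-1]
cv2.imwrite('pics/w10.png',np.vstack([np.hstack([cv2.resize(a,(400,300)),cv2.resize(c,(400,300))]),cv2.resize(b,(800,300))]))"
```

```text
t 15.3 pos [ 0.6086 -0.2231  0.1711] gap 0.7608771880481594 F [-0.2  -0.37 -0.25] delta [-0.0004  0.1411 -0.0007] [-0.0007 -0.0003  0.0008]
```

View pics/w10.png

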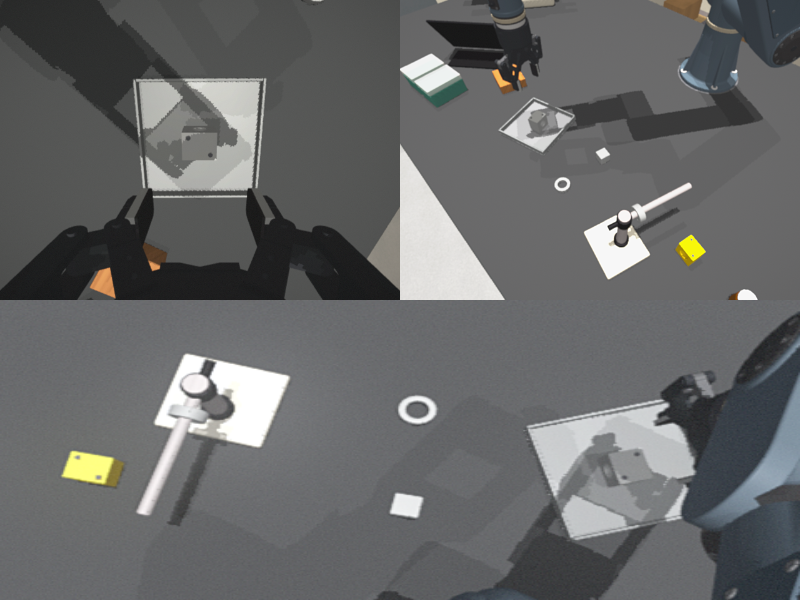

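The block is flat in the tray with its dotted face up, the collar is still on the bar by the post, the yellow block is untouched and the gripper is clear.

```bash
python3 -c "
from station import *
print(sign_off())"
```

```text
the job is handed in; nothing more can be done
None
```

The carrier block is off the bar and standing in the middle of the tray, flat and the same way up, with its dotted face on top. I handed the job in at about 15.4 s of the 42 s allowed.

- **Moves:** I gripped the block across its width and lifted it about 3 mm so the bore cleared the bar. I then slid it off the open end, carried it over and lowered it until it touched the tray floor, at 2 N. After seating it to about 7 N, I opened the fingers and backed straight up.
- **Last checks:** The final pictures show the collar still by the post, the yellow block untouched and the gripper 16 cm above the tray. The tool force was close to zero.
- **What disagreed:** The cameras differed by 2 to 3 mm on the block and 6 mm on the tray, which was well within the room available. Midway along the bar the vertical force read −3 N, possibly a light touch inside the bore. I lowered the block 1 mm and it went back to about −1 N, roughly the block's weight.

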